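Load the battery carousel, turn the cell to the tester and hold it there

TASK

Stand the fatter of the two loose battery cells, knob end up, fully home in the empty round cup of the sprung battery carousel, and then turn the carousel (counter-clockwise seen from above) until you feel it come up against its stop, with that cell facing the clip tester. It springs back if released, so keep it held against the stop: finish while still holding it, do not let go. Leave the other loose things where they are.

Things in the scene. Friction and masses are not known exactly. Their poses are not given: they have to be found in the camera images.
- fat_cell_center (a point): Centre (half-way up) of the fatter cell: an upright grey cylinder 33 mm in diameter and 61 mm tall, the last 3 mm of it a small 12 mm steel knob on top; about 160 g; stands free on the shelf. z axis up along the cell, towards the knob.
- cup (a point): Centre of the inner floor of the empty cup on the carousel: a round white upright cup standing on the turntable near its edge, bore 38 mm, 17 mm deep above this point, wall 4 mm; z up. The point is 33 mm above the shelf and moves with the turntable, 65 mm from the turning axis. A cell fully home stands on this floor with its centre 30.5 mm above the point. The cup's bore leaves about 2.5 mm of play all round the cell.
- axis (a point): Point on the vertical turning axis of the carousel, at the height of the cup's floor (33 mm above the shelf). The carousel is a grey turntable 186 mm in diameter, its top 30 mm above the shelf, on a fixed black foot. Besides the empty cup it carries, a quarter turn either side of it, two slim tubes filled with slim cells (24 mm wide, tops 60 mm above the shelf) and, opposite, a 44 mm square tray (top 54 mm above the shelf), all fixed to it and 65 mm from the axis.
- front (a point): Fixed point where the centre of the cup's floor comes when the carousel is against its stop, in front of the tester: 65 mm from the axis, same height. The tester is a white box (52 x 96 mm, 34 mm high, a dial and a steel wire clip on it, clip top 49 mm above the shelf) fixed to the foot, beginning 116 mm from the axis in this direction, the clip 102 mm from it.
- carousel (a joint): Turn of the carousel in rad: 0 at its rest, where its spring keeps it; grows counter-clockwise seen from above; 1.5 at the hard stop, where the cup faces the tester. The spring pulls back with about 0.8 N at the cup at rest, rising to about 2.6 N at the stop; let go, it swings back to 0.
- thin_cell_center (a point): Centre of the thinner cell, a bystander: upright grey cylinder 26 mm in diameter, 50 mm tall.
- trinket_box: Wooden trinket box, a bystander: 38 x 55 mm, 20 mm high; origin under its centre, x across its short side.
- saucer: White ceramic saucer, a bystander: 120 mm across, 18 mm high; origin under its centre.
- torch: Yellow torch lying on the shelf, a bystander: about 145 mm long along its x, head (44 mm thick) at +x; origin underneath, mid-length.
- screwdriver: Screwdriver lying along its x axis, a bystander; origin underneath.
- jar: Glass jar with steel cap, a bystander: 54 mm across, 65 mm high; origin under its centre.
- mug: White mug, a bystander: 76 mm across, 85 mm high, handle at its +y; origin under its centre.

How it is judged:
On the way:
1. the fat cell stands fully home in the cup while the carousel is still near its rest (horizontal distance between fat_cell_center and cup below 0.006 m and z of fat_cell_center in the frame of cup below 0.034 m and angle between fat_cell_center's own z axis and vertical below 0.15 rad and value of joint carousel below 0.4 rad), for 0.1 s.
At the end, for the whole second after the job is handed in: The carousel is held still by the fingers (touching the cell or the carousel with over 0.5 N) within 0.06 rad of its stop, and the fat cell stands knob up (within 0.15 rad) fully home in the cup: within 6 mm sideways of the cup's axis and 3.5 mm of the cup's floor (horizontal distance between fat_cell_center and cup below 0.006 m and z of fat_cell_center in the frame of cup below 0.034 m and angle between fat_cell_center's own z axis and vertical below 0.15 rad and value of joint carousel above 1.44 rad and velocity of joint carousel between -0.1 and 0.1 rad/s and (contact force between the fingers and fat_cell above 0.5 N or contact force between the fingers and carousel above 0.5 N)); the arm keeps its last pose, push and grip.
It fails at once if another loose thing is shifted by more than 30 mm (distance of any of thin_cell_center, trinket_box, saucer, torch, screwdriver, jar, mug from where it was at the start of the episode above 0.03 m).
It also fails if it takes over 43 s, if anything falls off the work surface, if the arm or the gripper's body presses on something with over 40 N, if the wrist force passes 120 N, or if a joint passes its speed limit or range.

ROBOT

A 7-joint arm with a two-finger parallel gripper is mounted at the origin on the work surface. World frame = base frame: x ahead of the robot, y to its left, z up, the work surface at z = 0. Lengths are in m, angles in rad, forces in N, time in s.
With the tool pointing down it reaches from about 0.4 to 0.875 m from the base axis. Payload 19.3 kg.
Tool frame: the origin (TCP) lies at the very end of the fingers, on their centre line; the grasp point (between the pads) lies 19 mm behind it (ctrl.pinch_z is the distance from the TCP to the grasp point, in m); z points along the fingers, y is the direction in which the jaws open and shut (so a half turn about z gives the same grasp; the last joint's range is limited). The gripper opens to 85 mm and grips with 20 to 120 N. Pads are 22 mm wide; open, the fingers measure 114 mm over their backs; the gripper's body (76 mm by 85 mm) begins 54 mm behind the grasp point. The pads swing forward as they close: fully open they stand 13 mm farther back than shut.
Start: joints at [1.114, 0.521, -0.036, 1.599, 0.021, 1.021, -0.113], TCP at [0.236, -0.579, 0.231] pointing down, gripper open.
Joint ranges: [-2.91, 2.91], [-0.3, 2.13], [-1.5, 1.42], [0.17, 2.43], [-1.26, 4.41], [0.16, 1.93], [-2.52, 2.52]. Speed limits (rad/s): [1.89, 1.89, 2.39, 2.39, 3.01, 3.01, 3.01].

INTERFACE

Orientations are given as a unit quaternion [x, y, z, w].
In Python, from station import get_state, cams, job, ctrl gives the robot as it stands.
- The arm moves only by the shell command python3 -m inch 'ROWS'. ROWS is JSON, a list of rows, each an object with "rot": the turn, a rotation vector about the tool's x, y, z in rad, a list of three; "delta_pos": the shift along the tool's x, y, z in cm, a list of three; "fingers": the opening in per cent of the stroke, from 0 (shut) to 100 (fully open). A call has 1 to 8 rows; each row is the pose to reach, as a shift and turn from the pose commanded when the call began, along the tool's axes at that moment; what a row does not reach only later rows make up. A row lasts 1/8 s, in which the tool goes at most 62.5 mm and 10.7 degrees, less where a joint would pass 70% of its speed; a pose out of reach is approached as far as the arm can. A call with a gripper value outside its range is refused whole. The fingers move at their own pace and stop on an object; the grip force is fixed at half the most. Time passes only in rows, so rows that repeat a pose let the fingers close. It gives the time, the measured TCP pose, the force and the opening at its end, in the units of the state.
- get_state(): the state, without advancing time (a new reading comes with each control period).
- cams.capture(name): name is "scene" or "top" or "wrist"; returns (picture, depth): 400x640x3 uint8, red, green, blue; 400x640 float32, m along the optical axis (not along the pixel's ray), 0 where there is no reading.
- cams.calibration(name): a dict with "intrinsics" (3x3 intrinsics, pixels), "k1" (the pictures are not rectified: a ray, as slopes to the right and down, at radius r is drawn at 1 + k1 r^2 times it, then the intrinsics apply), "R" (3x3) and "t" (3): a world point X has camera coordinates R X + t. Camera axes: x right, y down, z forward; pixel columns grow to the right and rows downward; lengths in m; the calibration is good to about 2 mm. A picture is of the moment at which its call begins: read the wrist's pose just before it. calibration takes no time and is no camera call; for the wrist camera it gives the pose at the moment of the call.
- job.sign_off(): hands the job in, once; it reports no verdict.
The state is a dict: "clock": time; "joint_positions": joint angles; "joint_vel": joint speeds; "tau": joint torques, N m; "tool_pos": TCP position; "tool_rot": TCP orientation; "wrist_force": force on the tool from outside, world axes, zero at the start; "torque": the same for the moment, N m; "grip_width": opening from 0.0 (shut) to 1.0 (fully open).
Only numpy, scipy, OpenCV 4.12 (cv2) and the standard library are available. Lean on these libraries where they do the work, as an engineer would, in place of code of your own. Each camera call takes 0.05 s, during which the arm holds its last target. There are 200 camera calls.

## Working session

There is one attempt and no reset: what is moved stays moved. The work goes in short steps, Python scripts to look and compute and a shell command to move; the robot and the scene stay as the last step left them, time stands still between calls to the robot, and variables do not carry over. Pictures are saved under pics/ and viewed, about 8 in all and at most 12, crops included, and the job is handed in when it is done.

```bash
mkdir -p pics; ls; python3 - <<'E'
from station import get_state, cams
import cv2,numpy as np
print(get_state())
for n in ("scene","top"):
    p,d=cams.capture(n); np.savez(f"{n}0.npz",p=p,d=d)
    cv2.imwrite(f"pics/{n}0.png",p[...,::-1]); c=cams.calibration(n); print(n,c)
E
```

```text
pics
{'clock': 0.0, 'joint_positions': array([ 1.11379556,  0.52202544, -0.03633944,  1.60000017,  0.02121432,
        1.02110167, -0.11278434]), 'joint_vel': array([ 8.56862910e-04,  2.51669547e-04, -1.57859970e-04,  5.25834816e-04,
        9.39714574e-05, -1.74340133e-03,  4.17223337e-04]), 'tau': array([-2.20046513e-04, -9.27111769e+01,  1.98063187e+00, -3.69933450e+01,
        1.79886434e-02,  8.05425108e-03,  5.67776840e-05]), 'tool_pos': array([ 0.23560818, -0.57852533,  0.23072129]), 'tool_rot': array([ 9.81353949e-01,  1.92208473e-01, -1.53447962e-04, -5.53699965e-04]), 'wrist_force': array([-1.10943023, -0.73102739, -0.22273006]), 'torque': array([-0.02282414, -0.00381099, -0.02128115]), 'grip_width': 0.9998770769659084}
scene {'intrinsics': array([[426.63021539,   0.        , 320.33851854],
       [  0.        , 426.63021539, 194.13344915],
       [  0.        ,   0.        ,   1.        ]]), 'k1': -0.04153180343242411, 'R': array([[ 0.62948446,  0.77697463,  0.0077292 ],
       [ 0.61351132, -0.4908974 , -0.61856576],
       [-0.47681566,  0.39411948, -0.78569502]]), 't': array([-0.36537747, -0.32707675,  1.58037424])}
top {'intrinsics': array([[435.96603595,   0.        , 321.43923529],
       [  0.        , 435.96603595, 193.95083957],
       [  0.        ,   0.        ,   1.        ]]), 'k1': -0.04345694698800518, 'R': array([[-0.00653764, -0.99993622, -0.00920956],
       [-0.99293871,  0.00758224, -0.11838594],
       [ 0.11844822,  0.00837056, -0.99292495]]), 't': array([-0.01501832,  0.56917309,  1.10503424])}
```

View pics/top0.png

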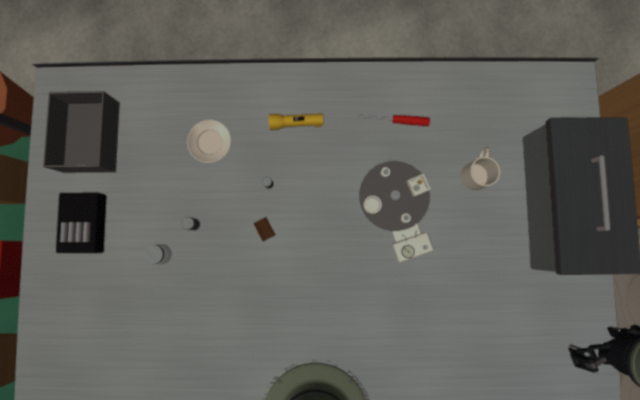

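View pics/scene0.png

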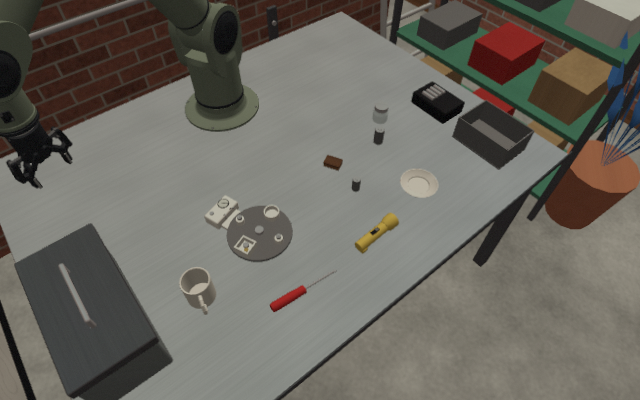

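Top view: carousel axis ≈(395,196), cup ≈(372,205), tester ≈(410,245), candidate cells at ≈(190,223) and ≈(267,182), jar ≈(160,254), box ≈(264,229). Next I measure these from the depth.

```bash
cat > h.py <<'E'
import numpy as np, cv2
from station import get_state, cams
from scipy.spatial.transform import Rotation as Ro
from scipy.optimize import least_squares
def cloud(d,c):
    K=c["intrinsics"]; v,u=np.mgrid[:400,:640]
    x=(u-K[0,2])/K[0,0]; y=(v-K[1,2])/K[1,1]
    rd=np.hypot(x,y); r=rd.copy()
    for _ in range(10): r=rd/(1+c["k1"]*r*r)
    s=np.where(rd>0,r/np.maximum(rd,1e-9),1)
    P=np.stack([x*s*d,y*s*d,d],-1)
    W=(P-c["t"])@c["R"]; W[d<=0]=np.nan
    return W
def proj(X,c):
    X=np.atleast_2d(X)@c["R"].T+c["t"]; s=X[:,:2]/X[:,2:]
    s=s*(1+c["k1"]*(s**2).sum(1,keepdims=True)); K=c["intrinsics"]
    return s*[K[0,0],K[1,1]]+K[:2,2]
def circ(p,r=None):
    c0=p.mean(0)
    if r: f=lambda q:np.hypot(*(p-q[:2]).T)-r; q0=c0
    else: f=lambda q:np.hypot(*(p-q[:2]).T)-q[2]; q0=[*c0,.03]
    return least_squares(f,q0,loss="soft_l1",f_scale=.002).x
E
python3 - <<'E'
from h import *
for n in ("top","scene"):
    z=np.load(n+"0.npz"); c=cams.calibration(n); W=cloud(z["d"],c)
    if n=="top": 
        T=W
    m=np.nan_to_num(W[...,2])>.010
    k,L,st,ce=cv2.connectedComponentsWithStats(m.astype(np.uint8))
    for i in range(1,k):
        if 15<st[i,4]<8000:
            q=W[L==i]; h=np.percentile(q[:,2],95); t=q[q[:,2]>h-.006]
            print(n,ce[i].round(),st[i,4],"top z",h.round(4),"topmean",t.mean(0).round(4),"ext",np.ptp(t[:,:2],axis=0).round(3))
E
```

```text
top [300.  59.] 1046 top z 0.0178 topmean [0.9497 0.0549 0.0146] ext [0.009 1.503]
top [582.  58.] 66 top z 0.0182 topmean [ 0.9502 -0.7488  0.015 ] ext [0.007 0.087]
top [ 79. 130.] 3456 top z 0.0903 topmean [0.7353 0.6196 0.0887] ext [0.202 0.156]
top [294. 121.] 710 top z 0.0427 topmean [0.7684 0.071  0.0399] ext [0.031 0.141]
top [404. 120.] 428 top z 0.0265 topmean [ 0.7703 -0.2644  0.0237] ext [0.028 0.1  ]
top [208. 140.] 669 top z 0.0195 topmean [0.7213 0.2858 0.0165] ext [0.118 0.116]
top [482. 171.] 792 top z 0.0852 topmean [ 0.6184 -0.4316  0.0836] ext [0.075 0.077]
top [398. 205.] 4859 top z 0.0483 topmean [ 0.5653 -0.2216  0.0499] ext [0.2  0.17]
top [267. 182.] 98 top z 0.0504 topmean [0.6027 0.1237 0.0477] ext [0.024 0.023]
top [ 80. 222.] 2884 top z 0.0593 topmean [0.4796 0.618  0.0575] ext [0.145 0.101]
top [190. 223.] 178 top z 0.0617 topmean [0.4952 0.323  0.0588] ext [0.028 0.03 ]
top [264. 228.] 309 top z 0.0233 topmean [0.4812 0.1324 0.0202] ext [0.063 0.053]
top [157. 254.] 470 top z 0.0676 topmean [0.4157 0.4073 0.0649] ext [0.045 0.047]
top [612. 353.] 2334 t
[... 714 characters left out ...]
] ext [0.032 0.032]
scene [414. 284.] 758 top z 0.0188 topmean [0.9509 0.0609 0.0157] ext [0.007 1.23 ]
scene [333. 162.] 173 top z 0.024 topmean [0.4832 0.1318 0.0208] ext [0.062 0.054]
scene [419. 182.] 418 top z 0.0192 topmean [0.7154 0.2912 0.0161] ext [0.119 0.12 ]
scene [356. 183.] 102 top z 0.0496 topmean [0.6049 0.1215 0.0474] ext [0.026 0.026]
scene [252. 229.] 3588 top z 0.0498 topmean [ 0.5716 -0.2267  0.0501] ext [0.182 0.172]
scene [377. 232.] 614 top z 0.0426 topmean [0.7734 0.0627 0.0398] ext [0.033 0.146]
scene [197. 287.] 993 top z 0.0859 topmean [ 0.6206 -0.4338  0.0844] ext [0.077 0.074]
scene [293. 295.] 461 top z 0.0281 topmean [ 0.7737 -0.2653  0.0254] ext [0.028 0.099]
```

```bash
python3 - <<'E'
from h import *
for n in ("top","scene"):
    z=np.load(n+"0.npz"); c=cams.calibration(n); W=cloud(z["d"],c)
    D=np.hypot(W[...,0]-.568,W[...,1]+.206)
    m=(D<.10)&(abs(W[...,2]-.03)<.006)
    q=W[m][:,:2]
    # disc outline: fit circle to convex hull of disc-top points
    h=cv2.convexHull(q.astype(np.float32))[:,0]; a=circ(h); print(n,"disc",a.round(4),len(h), "zmed",np.median(W[m][:,2]))
    # high features
    m=(np.hypot(W[...,0]-a[0],W[...,1]-a[1])<.093)&(W[...,2]>.040)
    k,L,st,ce=cv2.connectedComponentsWithStats(m.astype(np.uint8))
    for i in range(1,k):
        if st[i,4]>10:
            t=W[L==i]; r=t[:,:2].mean(0)-a[:2]; e=circ(t[:,:2])
            print("  ",ce[i].round(),st[i,4],t.mean(0).round(4),"r",np.hypot(*r).round(4),"ang",np.degrees(np.arctan2(r[1],r[0])).round(1),"circ",e.round(4),t[:,2].max().round(3))
    # tester
    m=(D>.10)&(D<.19)&(abs(W[...,2]-.034)<.006)&(W[...,0]<.5); t=W[m][:,:2]
    print("tester",cv2.minAreaRect((t*1000).astype(np.float32)))
    p=z["p"]; x0,y0=proj([[.55,-.21,.03]],c)[0].astype(int)
    cv2.imwrite(f"pics/car_{n}.png",cv2.resize(p[y0-60:y0+60,x0-60:x0+60,::-1],None,fx=4,fy=4,interpolation=cv2.INTER_CUBIC)) 
    print(x0-60,y0-60)
ims=[cv2.imread(f"pics/car_{n}.png") for n in("top","scene")]
cv2.imwrite("pics/car.png",cv2.resize(np.hstack(ims),(800,400)))
E
```

```text
top disc [ 0.5655 -0.2099  0.0921] 50 zmed 0.02953509349027483
   [385. 171.] 63 [ 0.6254 -0.1847  0.0512] r 0.065 ang 22.8 circ [ 0.6262 -0.1852  0.0079] 0.061
   [418. 185.] 162 [ 0.5897 -0.2692  0.0501] r 0.0641 ang -67.8 circ [ 0.5911 -0.2706  0.0223] 0.058
   [420. 181.] 18 [ 0.6003 -0.2751  0.0442] r 0.0739 ang -61.9 circ [ 0.6006 -0.2756  0.0043] 0.048
   [395. 194.] 51 [ 0.5661 -0.2097  0.0423] r 0.0007 ang 12.7 circ [ 0.5665 -0.2105  0.009 ] 0.047
   [372. 204.] 90 [ 0.5412 -0.15    0.0489] r 0.0646 ang 112.1 circ [ 0.5412 -0.1499  0.0209] 0.053
   [406. 217.] 71 [ 0.5054 -0.234   0.0508] r 0.0647 ang -158.1 circ [ 0.506  -0.2351  0.0083] 0.063
tester ((431.5357666015625, -255.16973876953125), (52.46363830566406, 96.23042297363281), 18.070127487182617)
334 140
scene disc [ 0.5665 -0.211   0.0928] 39 zmed 0.029673870592807967
   [271. 212.] 100 [ 0.5433 -0.1515  0.0471] r 0.0638 ang 111.3 circ [ 0.5429 -0.1517  0.0211] 0.054
   [239. 219.] 60 [ 0.5101 -0.2376  0.0506] r 0.0624 ang -154.8 circ [ 0.5081 -0.2369  0.0076] 0.062
   [259. 229.] 41 [ 0.5672 -0.2108  0.0422] r 0.0007 ang 17.0 circ [ 0.5673 -0.2124  0.0086] 0.046
   [278. 238.] 60 [ 0.6296 -0.1879  0.0505] r 0.0671 ang 20.1 circ [ 0.6284 -0.1866  0.0077] 0.059
   [245. 246.] 217 [ 0.5928 -0.2727  0.0486] r 0.067 ang -67.0 circ [ 0.5926 -0.2722  0.0218] 0.058
tester ((433.4176025390625, -256.4050598144531), (52.66619110107422, 96.85469055175781), 17.149391174316406)
196 167
```

View pics/car.png

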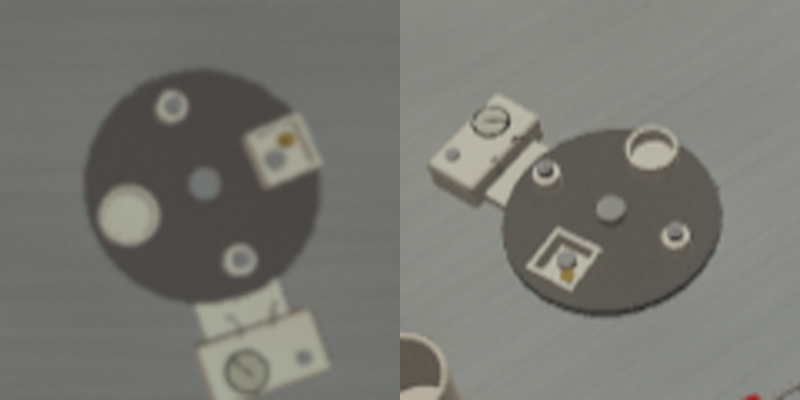

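Carousel: axis ≈(0.566,-0.2105), cup at ≈112° from it and tester at ≈198.5°, so it is at rest as expected. The current jaw direction (-68°) is already nearly tangential at the stop, so no tool turning is needed. I'll go over the cup with the wrist camera first.

```bash
cat >> h.py <<'E'
def delta(*targets):
    s=get_state(); R=Ro.from_quat(s["tool_rot"]).as_matrix()
    print("t",round(s["clock"],2),"tcp",s["tool_pos"].round(4),"F",s["wrist_force"].round(1),"g",round(s["grip_width"],3))
    for t in targets: print(np.round(t,4),"-> cm",(100*R.T@(np.array(t)-s["tool_pos"])).round(2))
E
python3 - <<'E'
from h import *
c=cams.calibration("wrist"); s=get_state(); R=Ro.from_quat(s["tool_rot"]).as_matrix()
print("cam in tool", R.T@(-c["R"].T@c["t"]-s["tool_pos"]), "axes\n",(R.T@c["R"].T).round(3), c["intrinsics"][0,0],c["k1"])
delta((.54,-.15,.25),(.4965,.322,.20))
E
```

```text
cam in tool [ 0.07088864  0.00036963 -0.14320604] axes
 [[ 0.    -0.961 -0.278]
 [ 1.     0.001 -0.001]
 [ 0.002 -0.278  0.961]] 349.7608437456524 0.0029352442112285733
t 0.1 tcp [ 0.2356 -0.5786  0.2308] F [-0.3 -0.3  0.2] g 1.002
[ 0.54 -0.15  0.25] -> cm [ 44.35 -28.21  -1.89]
[0.4965 0.322  0.2   ] -> cm [ 58.13 -73.56   3.15]
```

```bash
python3 -m inch '[{"delta_pos":[44.4,-28.2,0],"rot":[0,0,0],"fingers":100},{"delta_pos":[44.4,-28.2,0],"rot":[0,0,0],"fingers":100},{"delta_pos":[44.4,-28.2,0],"rot":[0,0,0],"fingers":100},{"delta_pos":[44.4,-28.2,0],"rot":[0,0,0],"fingers":100},{"delta_pos":[44.4,-28.2,0],"rot":[0,0,0],"fingers":100},{"delta_pos":[44.4,-28.2,0],"rot":[0,0,0],"fingers":100},{"delta_pos":[44.4,-28.2,0],"rot":[0,0,0],"fingers":100},{"delta_pos":[44.4,-28.2,0],"rot":[0,0,0],"fingers":100}]'
python3 -m inch '[{"delta_pos":[0,0,0],"rot":[0,0,0],"fingers":100},{"delta_pos":[0,0,0],"rot":[0,0,0],"fingers":100}]'
python3 - <<'E'
from h import *
delta((.5415,-.1505,.22))
c=cams.calibration("wrist");p,d=cams.capture("wrist");np.savez("w1.npz",p=p,d=d,R=c["R"],t=c["t"])
cv2.imwrite("pics/w1.png",p[...,::-1])
W=cloud(d,c); m=(abs(W[...,2]-.049)<.006)&(np.hypot(W[...,0]-.5415,W[...,1]+.1505)<.03)
q=W[m]; print(m.sum(),q[:,2].mean(),circ(q[:,:2]), circ(cv2.convexHull(q[:,:2].astype(np.float32))[:,0]))
f=(abs(W[...,2]-.033)<.003)&(np.hypot(W[...,0]-.5415,W[...,1]+.1505)<.02);print("floor",np.median(W[f][:,2]))
E
```

```text
clock: 1.1
tool_pos: [0.5263, -0.1696, 0.2312]
tool_rot: [0.981, 0.192, -0.0, 0.0]
wrist_force: [1.2, 0.5, -0.4]
grip_width: 0.998
clock: 1.35
tool_pos: [0.5252, -0.1716, 0.231]
tool_rot: [0.981, 0.192, -0.0, 0.0]
wrist_force: [0.2, -0.5, -0.5]
grip_width: 0.999
t 1.35 tcp [ 0.5252 -0.1716  0.231 ] F [ 0.2 -0.5 -0.5] g 0.999
[ 0.5415 -0.1505  0.22  ] -> cm [ 2.31 -1.34  1.1 ]
684 0.049966883554832336 [ 0.54213295 -0.15081874  0.02064907] [ 0.54174311 -0.15092095  0.02266814]
floor 0.03374718837724941
```

View pics/w1.png

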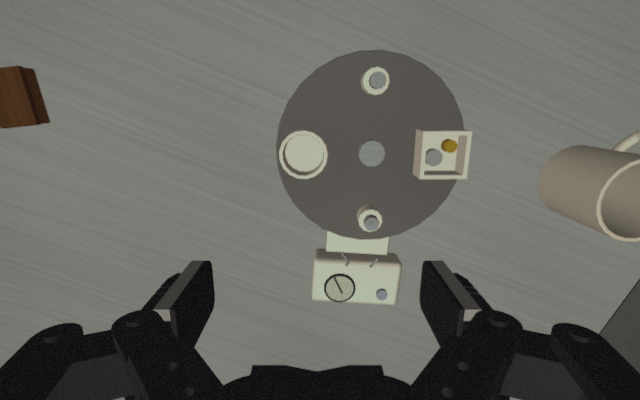

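Wrist view: cup at ≈(303,155), axis boss ≈(372,153). The wrist depth puts the cup at (0.542,-0.151). Next, over the fat cell with the same relative view.

```bash
python3 -m inch '[{"delta_pos":[13.7,-45.5,0],"rot":[0,0,0],"fingers":100},{"delta_pos":[13.7,-45.5,0],"rot":[0,0,0],"fingers":100},{"delta_pos":[13.7,-45.5,0],"rot":[0,0,0],"fingers":100},{"delta_pos":[13.7,-45.5,0],"rot":[0,0,0],"fingers":100},{"delta_pos":[13.7,-45.5,0],"rot":[0,0,0],"fingers":100},{"delta_pos":[13.7,-45.5,0],"rot":[0,0,0],"fingers":100},{"delta_pos":[13.7,-45.5,0],"rot":[0,0,0],"fingers":100},{"delta_pos":[13.7,-45.5,0],"rot":[0,0,0],"fingers":100}]'
python3 -m inch '[{"delta_pos":[0,0,0],"rot":[0,0,0],"fingers":100},{"delta_pos":[0,0,0],"rot":[0,0,0],"fingers":100}]'
cat > m.py <<'E'
from h import *
c=cams.calibration("wrist");p,d=cams.capture("wrist");np.savez("w2.npz",p=p,d=d)
cv2.imwrite("pics/w2.png",p[...,::-1])
W=cloud(d,c); D=np.hypot(W[...,0]-.4965,W[...,1]-.322)
m=(abs(W[...,2]-.058)<.002)&(D<.03)
q=W[m]; h=cv2.convexHull(q[:,:2].astype(np.float32))[:,0]
print(m.sum(),q[:,2].mean(),circ(h),circ(h,.0165)); a=circ(h)
k=W[(W[...,2]>.0602)&(D<.02)]; print("knob",len(k),k.mean(0))
w=np.load("w1.npz"); c1=dict(c,R=w["R"],t=w["t"]); W=cloud(w["d"],c1)
m=(np.hypot(W[...,0]-.566,W[...,1]+.2105)<.1)&(abs(W[...,2]-.03)<.004)
print("axis",circ(cv2.convexHull(W[m][:,:2].astype(np.float32))[:,0]))
delta((a[0],a[1],.1),(a[0],a[1],.032))
E
python3 m.py
```

```text
clock: 2.4
tool_pos: [0.4805, 0.3033, 0.2313]
tool_rot: [0.981, 0.192, 0.0, -0.0]
wrist_force: [0.5, -0.1, -0.8]
grip_width: 1.003
clock: 2.65
tool_pos: [0.4814, 0.2999, 0.2311]
tool_rot: [0.982, 0.191, -0.0, 0.0]
wrist_force: [0.7, -0.3, -0.9]
grip_width: 1.001
746 0.058908868652536354 [0.49626276 0.32360906 0.01608335] [0.49624928 0.3236657 ]
knob 6522 [0.48796137 0.32265798 0.30527798]
axis [ 0.56684303 -0.210702    0.0926357 ]
t 2.7 tcp [0.4815 0.2997 0.2313] F [ 0.3  0.8 -0.1] g 1.0
[0.4963 0.3236 0.1   ] -> cm [ 2.27 -1.67 13.13]
[0.4963 0.3236 0.032 ] -> cm [ 2.27 -1.68 19.93]
```

View pics/w2.png

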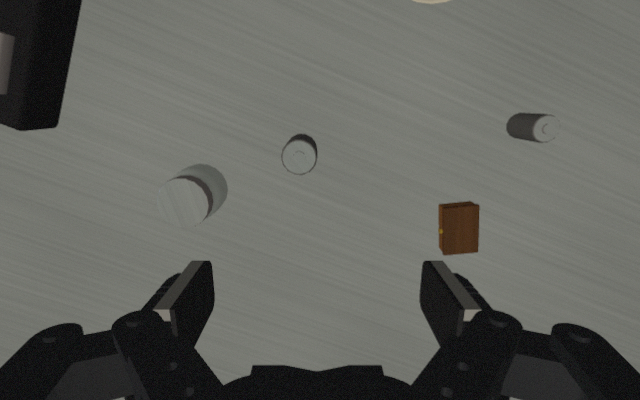

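Fat cell at ≈(299,155), knob up; jar at ≈(185,200) stays outside the jaw sweep. I'll descend and grasp.

```bash
python3 -m inch '[{"delta_pos":[2.27,-1.67,4],"rot":[0,0,0],"fingers":100},{"delta_pos":[2.27,-1.67,9],"rot":[0,0,0],"fingers":100},{"delta_pos":[2.27,-1.67,13],"rot":[0,0,0],"fingers":100},{"delta_pos":[2.27,-1.67,17],"rot":[0,0,0],"fingers":100},{"delta_pos":[2.27,-1.67,19.9],"rot":[0,0,0],"fingers":100},{"delta_pos":[2.27,-1.67,19.9],"rot":[0,0,0],"fingers":100},{"delta_pos":[2.27,-1.67,19.9],"rot":[0,0,0],"fingers":100}]'
python3 -m inch '[{"delta_pos":[0,0,0],"rot":[0,0,0],"fingers":20},{"delta_pos":[0,0,0],"rot":[0,0,0],"fingers":20},{"delta_pos":[0,0,0],"rot":[0,0,0],"fingers":20},{"delta_pos":[0,0,0],"rot":[0,0,0],"fingers":20},{"delta_pos":[0,0,0],"rot":[0,0,0],"fingers":20},{"delta_pos":[0,0,0],"rot":[0,0,0],"fingers":20},{"delta_pos":[0,0,0],"rot":[0,0,0],"fingers":20}]'
```

```text
clock: 3.58
tool_pos: [0.4964, 0.3253, 0.0336]
tool_rot: [0.981, 0.192, 0.001, -0.0]
wrist_force: [-0.2, 0.4, 0.1]
grip_width: 1.001
clock: 4.45
tool_pos: [0.4959, 0.3259, 0.0329]
tool_rot: [0.981, 0.192, 0.0, -0.0]
wrist_force: [0.1, -1.8, 9.0]
grip_width: 0.369
```

```bash
python3 -m inch '[{"delta_pos":[0,0,-2],"rot":[0,0,0],"fingers":20},{"delta_pos":[0,0,-6],"rot":[0,0,0],"fingers":20},{"delta_pos":[0,0,-11],"rot":[0,0,0],"fingers":20},{"delta_pos":[0,0,-11],"rot":[0,0,0],"fingers":20},{"delta_pos":[0,0,-11],"rot":[0,0,0],"fingers":20}]'
python3 - <<'E'
from h import *
delta((.542,-.1509,.142),(.542,-.1509,.065))
c=cams.calibration("wrist");p,d=cams.capture("wrist")
W=cloud(d,c);s=get_state();D=np.hypot(W[...,0]-s["tool_pos"][0],W[...,1]-s["tool_pos"][1])
q=W[(D<.03)&(W[...,2]<s["tool_pos"][2]+.04)&(W[...,2]>.02)]
print(len(q),np.histogram(q[:,2],8))
cv2.imwrite("pics/w3.png",p[...,::-1])
E
```

```text
clock: 5.08
tool_pos: [0.4954, 0.3256, 0.1427]
tool_rot: [0.981, 0.192, 0.0, -0.0]
wrist_force: [-0.1, -0.0, -2.4]
grip_width: 0.366
t 5.08 tcp [0.4954 0.3256 0.1427] F [-0.1 -0.  -2.4] g 0.366
[ 0.542  -0.1509  0.142 ] -> cm [-13.65  45.89   0.07]
[ 0.542  -0.1509  0.065 ] -> cm [-13.66  45.89   7.77]
11481 (array([ 259,  326,  382,  464,  981, 1356, 6239, 1474]), array([0.11101855, 0.11989055, 0.12876256, 0.13763456, 0.14650657,
       0.15537857, 0.16425057, 0.17312258, 0.18199458]))
```

View pics/w3.png

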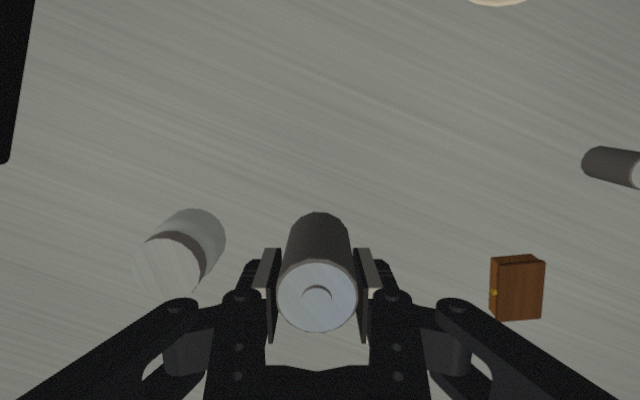

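The cell is held upright (top ≈(318,295)), with its bottom 32 mm below the TCP. I'll carry it over the cup, then check the held cell against the cup.

```bash
python3 -m inch '[{"delta_pos":[-13.65,45.9,0],"rot":[0,0,0],"fingers":20},{"delta_pos":[-13.65,45.9,0],"rot":[0,0,0],"fingers":20},{"delta_pos":[-13.65,45.9,0],"rot":[0,0,0],"fingers":20},{"delta_pos":[-13.65,45.9,0],"rot":[0,0,0],"fingers":20},{"delta_pos":[-13.65,45.9,0],"rot":[0,0,0],"fingers":20},{"delta_pos":[-13.65,45.9,0],"rot":[0,0,0],"fingers":20},{"delta_pos":[-13.65,45.9,0],"rot":[0,0,0],"fingers":20},{"delta_pos":[-13.65,45.9,0],"rot":[0,0,0],"fingers":20}]'
python3 -m inch '[{"delta_pos":[0,0,0],"rot":[0,0,0],"fingers":20},{"delta_pos":[0,0,0],"rot":[0,0,0],"fingers":20},{"delta_pos":[0,0,0],"rot":[0,0,0],"fingers":20}]'
cat > m3.py <<'E'
from h import *
import sys
c=cams.calibration("wrist");p,d=cams.capture("wrist");s=get_state();T=s["tool_pos"]
R=Ro.from_quat(s["tool_rot"]).as_matrix()
cv2.imwrite(f"pics/{sys.argv[1]}.png",p[...,::-1])
W=cloud(d,c); L=(W-T)@R   # tool coords
m=(np.hypot(L[...,0],L[...,1])<.022)&(L[...,2]<-.02)&(L[...,2]>-.04)&(abs(L[...,1])<.0155)
zt=np.median(L[m][:,2]); t=m&(abs(L[...,2]-zt)<.0015)
q=L[t][:,:2]; h=cv2.convexHull(q.astype(np.float32))[:,0]
print("top z tool",zt,"plane tilt",np.linalg.lstsq(np.c_[q,np.ones(len(q))],L[t][:,2],rcond=None)[0][:2],"centre",circ(h,.0165),circ(h),"x range",q[:,0].min(),q[:,0].max())
b=m=(np.hypot(L[...,0],L[...,1])<.022)&(L[...,2]<.04)&(L[...,2]>-.04); print("bottom",np.percentile(L[b][:,2],99.8), "front x", L[b&(L[...,2]>0)][:,0].max())
Dc=np.hypot(W[...,0]-.542,W[...,1]+.1509); m=(abs(W[...,2]-.05)<.004)&(Dc<.03); q=W[m][:,:2]
print("cup",m.sum(),circ(q,.021))
delta((.542,-.1509,T[2]),(.542,-.1509,.065))
E
python3 m3.py w4
```

```text
clock: 6.12
tool_pos: [0.5413, -0.1539, 0.1412]
tool_rot: [0.982, 0.191, -0.001, -0.0]
wrist_force: [0.1, -0.3, -2.0]
grip_width: 0.364
clock: 6.5
tool_pos: [0.5422, -0.1494, 0.142]
tool_rot: [0.981, 0.193, -0.0, -0.0]
wrist_force: [-0.2, -0.0, -0.9]
grip_width: 0.361
top z tool -0.02624496090324909 plane tilt [ 0.0045238 -0.0121307] centre [4.14808585e-06 3.48693153e-05] [-3.47247449e-05 -8.70044317e-06  1.60973076e-02] x range -0.016114105288900546 0.016103285628845523
bottom 0.03033051305467602 front x 0.01629508978656539
cup 782 [ 0.54210781 -0.15086267]
t 6.55 tcp [ 0.5422 -0.1496  0.1421] F [ 0.2 -0.1  0.2] g 0.365
[ 0.542  -0.1509  0.1421] -> cm [-0.07  0.11 -0.  ]
[ 0.542  -0.1509  0.065 ] -> cm [-0.07  0.12  7.71]
```

View pics/w4.png

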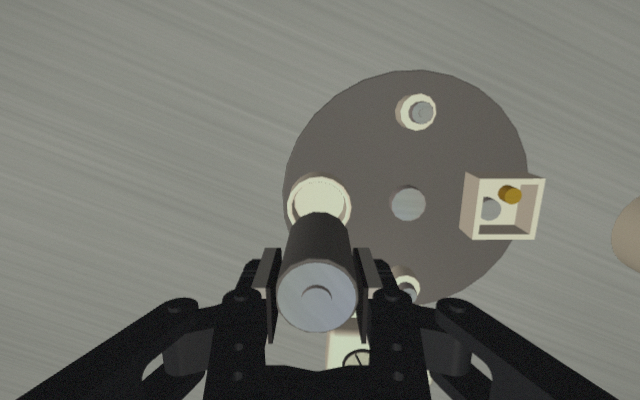

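Held cell is centred in the tool and aligned within ~1.3 mm of the cup (cup at ≈(320,205)). I'll descend to just above the rim, correcting the offset.

```bash
python3 -m inch '[{"delta_pos":[-0.07,0.12,2.5],"rot":[0,0,0],"fingers":20},{"delta_pos":[-0.07,0.12,5],"rot":[0,0,0],"fingers":20},{"delta_pos":[-0.07,0.12,5.4],"rot":[0,0,0],"fingers":20},{"delta_pos":[-0.07,0.12,5.4],"rot":[0,0,0],"fingers":20},{"delta_pos":[-0.07,0.12,5.4],"rot":[0,0,0],"fingers":20}]'
python3 m3.py w5
```

```text
clock: 7.18
tool_pos: [0.5426, -0.1521, 0.0893]
tool_rot: [0.981, 0.192, 0.001, 0.0]
wrist_force: [-1.0, 0.2, -0.8]
grip_width: 0.37
top z tool -0.026426715135219617 plane tilt [ 0.00469005 -0.01189997] centre [-5.31387302e-05 -4.97313209e-04] [-3.18873645e-05 -4.25646743e-04  1.63025981e-02] x range -0.01611181402427528 0.016236437247499357
bottom 0.03979807553566386 front x 0.021863164148561626
cup 1136 [ 0.54230824 -0.15109583]
t 7.22 tcp [ 0.5425 -0.1523  0.0892] F [-0.  -0.6 -2.1] g 0.367
[ 0.542  -0.1509  0.0892] -> cm [ 0.   -0.14 -0.  ]
[ 0.542  -0.1509  0.065 ] -> cm [ 0.   -0.15  2.42]
```

```bash
python3 -m inch '[{"delta_pos":[0,-0.1,0.4],"rot":[0,0,0],"fingers":20},{"delta_pos":[0,-0.1,0.8],"rot":[0,0,0],"fingers":20},{"delta_pos":[0,-0.1,1.2],"rot":[0,0,0],"fingers":20},{"delta_pos":[0,-0.1,1.2],"rot":[0,0,0],"fingers":20}]'
```

```text
clock: 7.72
tool_pos: [0.5414, -0.1512, 0.0759]
tool_rot: [0.981, 0.192, -0.0, -0.0]
wrist_force: [0.2, -0.4, -1.1]
grip_width: 0.362
```

The cell bottom is at z≈0.044, below the rim, with no contact force, so it is inside the cup. Continuing to the floor.

```bash
python3 -m inch '[{"delta_pos":[0,0,0.4],"rot":[0,0,0],"fingers":20},{"delta_pos":[0,0,0.8],"rot":[0,0,0],"fingers":20},{"delta_pos":[0,0,1.05],"rot":[0,0,0],"fingers":20},{"delta_pos":[0,0,1.15],"rot":[0,0,0],"fingers":20},{"delta_pos":[0,0,1.15],"rot":[0,0,0],"fingers":20}]'
```

```text
clock: 8.35
tool_pos: [0.5421, -0.1512, 0.0657]
tool_rot: [0.981, 0.192, 0.001, 0.0]
wrist_force: [-4.0, 1.6, 19.1]
grip_width: 0.366
```

Floor contact (19 N up, TCP 0.0657, against 0.065 expected). Working out the arc for the turn.

```bash
python3 -m inch '[{"delta_pos":[0,0,-0.05],"rot":[0,0,0],"fingers":20},{"delta_pos":[0,0,-0.05],"rot":[0,0,0],"fingers":20}]'
python3 - <<'E'
from h import *
s=get_state();delta();R=Ro.from_quat(s["tool_rot"]).as_matrix()
A=np.array([.5665,-.2107]);
def P(d): a=np.radians(112.3+d); return np.array([*(A+.065*np.array([np.cos(a),np.sin(a)])),0])
for d0,d1 in((0,40),(40,80)):
    for d in np.linspace(d0,d1,9)[1:]: print(d,((P(d)-P(d0))@R*100).round(2)[:2])
print([((P(d)-P(80))@R*100).round(2)[:2] for d in (83,86,89)])
E
```

```text
clock: 8.6
tool_pos: [0.542, -0.1513, 0.0659]
tool_rot: [0.981, 0.192, 0.0, 0.0]
wrist_force: [-2.3, 1.2, 10.3]
grip_width: 0.366
t 8.6 tcp [ 0.542  -0.1513  0.0659] F [-2.3  1.2 10.3] g 0.366
5.0 [-0.57  0.03]
10.0 [-1.13  0.1 ]
15.0 [-1.68  0.23]
20.0 [-2.22  0.4 ]
25.0 [-2.75  0.62]
30.0 [-3.25  0.88]
35.0 [-3.73  1.18]
40.0 [-4.17  1.53]
45.0 [-0.42  0.38]
50.0 [-0.8  0.8]
55.0 [-1.14  1.25]
60.0 [-1.45  1.73]
65.0 [-1.71  2.24]
70.0 [-1.92  2.76]
75.0 [-2.09  3.3 ]
80.0 [-2.21  3.86]
[array([-0.05,  0.34]), array([-0.08,  0.68]), array([-0.1 ,  1.02])]
```

```bash
python3 -m inch '[{"delta_pos":[-0.57,0.03,0],"rot":[0,0,0],"fingers":20},{"delta_pos":[-1.13,0.1,0],"rot":[0,0,0],"fingers":20},{"delta_pos":[-1.68,0.23,0],"rot":[0,0,0],"fingers":20},{"delta_pos":[-2.22,0.4,0],"rot":[0,0,0],"fingers":20},{"delta_pos":[-2.75,0.62,0],"rot":[0,0,0],"fingers":20},{"delta_pos":[-3.25,0.88,0],"rot":[0,0,0],"fingers":20},{"delta_pos":[-3.73,1.18,0],"rot":[0,0,0],"fingers":20},{"delta_pos":[-4.17,1.53,0],"rot":[0,0,0],"fingers":20}]'
```

```text
clock: 9.6
tool_pos: [0.5095, -0.1809, 0.0659]
tool_rot: [0.981, 0.192, 0.001, 0.0]
wrist_force: [0.1, 4.1, 9.9]
grip_width: 0.365
```

```bash
python3 -m inch '[{"delta_pos":[-0.42,0.38,0],"rot":[0,0,0],"fingers":20},{"delta_pos":[-0.8,0.8,0],"rot":[0,0,0],"fingers":20},{"delta_pos":[-1.14,1.25,0],"rot":[0,0,0],"fingers":20},{"delta_pos":[-1.45,1.73,0],"rot":[0,0,0],"fingers":20},{"delta_pos":[-1.71,2.24,0],"rot":[0,0,0],"fingers":20},{"delta_pos":[-1.92,2.76,0],"rot":[0,0,0],"fingers":20},{"delta_pos":[-2.09,3.3,0],"rot":[0,0,0],"fingers":20},{"delta_pos":[-2.21,3.86,0],"rot":[0,0,0],"fingers":20}]'
python3 m3.py w6
```

```text
clock: 10.6
tool_pos: [0.5036, -0.2249, 0.0659]
tool_rot: [0.981, 0.192, 0.001, -0.0]
wrist_force: [-0.4, 4.5, 10.5]
grip_width: 0.365
top z tool -0.02649166837042707 plane tilt [ 0.00429468 -0.0095079 ] centre [0.00050314 0.00019282] [0.00059122 0.00053619 0.01692826] x range -0.01598170189929725 0.01640182532960052
bottom 0.03592957184638854 front x 0.02197741528164876
cup 1433 [ 0.54975226 -0.13299971]
t 10.65 tcp [ 0.5037 -0.2258  0.0659] F [-0.4  3.1 10.1] g 0.365
[ 0.542  -0.1509  0.0659] -> cm [ 6.37 -5.49  0.  ]
[ 0.542  -0.1509  0.065 ] -> cm [ 6.37 -5.49  0.09]
```

View pics/w6.png

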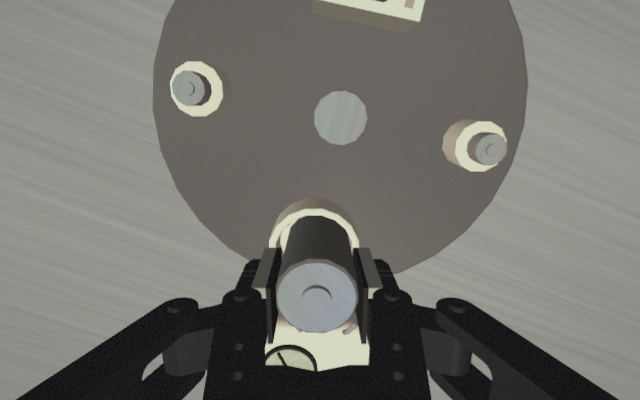

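Cell in the cup (≈(316,240)), turned with the carousel to ~80°, opposite the tester; reaction ≈4 N. Feeling for the stop in small steps.

```bash
python3 -m inch '[{"delta_pos":[-0.05,0.34,0],"rot":[0,0,0],"fingers":20},{"delta_pos":[-0.08,0.68,0],"rot":[0,0,0],"fingers":20},{"delta_pos":[-0.08,0.68,0],"rot":[0,0,0],"fingers":20}]'
python3 -m inch '[{"delta_pos":[-0.02,0.15,0],"rot":[0,0,0],"fingers":20},{"delta_pos":[-0.02,0.15,0],"rot":[0,0,0],"fingers":20}]'
python3 -m inch '[{"delta_pos":[-0.02,0.15,0],"rot":[0,0,0],"fingers":20},{"delta_pos":[-0.02,0.15,0],"rot":[0,0,0],"fingers":20}]'
```

```text
clock: 11.02
tool_pos: [0.5054, -0.2318, 0.0659]
tool_rot: [0.981, 0.192, 0.001, 0.0]
wrist_force: [-1.0, 1.9, 10.6]
grip_width: 0.366
clock: 11.28
tool_pos: [0.5058, -0.2329, 0.0659]
tool_rot: [0.981, 0.192, 0.001, -0.0]
wrist_force: [-1.1, 3.4, 10.7]
grip_width: 0.363
clock: 11.52
tool_pos: [0.506, -0.2335, 0.0658]
tool_rot: [0.981, 0.193, 0.0, -0.001]
wrist_force: [-3.0, 8.9, 13.3]
grip_width: 0.362
```

```bash
python3 -m inch '[{"delta_pos":[0,0.12,0],"rot":[0,0,0],"fingers":20},{"delta_pos":[0,0.12,0],"rot":[0,0,0],"fingers":20},{"delta_pos":[0,0.12,0],"rot":[0,0,0],"fingers":20}]'
python3 m3.py w7
cat > ang.py <<'E'
from h import *
c=cams.calibration("wrist"); p,d=cams.capture("wrist"); W=cloud(d,c); T=get_state()["tool_pos"]
m=(abs(W[...,2]-.03)<.003)&(np.hypot(W[...,0]-.5665,W[...,1]+.2107)<.1); A=np.array([.5668,-.2107])
def comps(W,A):
    r=np.hypot(W[...,0]-A[0],W[...,1]-A[1]); m=(r<.088)&(r>.04)&(W[...,2]>.05)&(W[...,2]<.064)
    k,L,st,ce=cv2.connectedComponentsWithStats(m.astype(np.uint8))
    for i in range(1,k):
        if st[i,4]>150:
            q=W[L==i][:,:2]; e=circ(q,.01)[:2]-A; print("  ",ce[i].round(),st[i,4],"r",np.hypot(*e).round(4),"ang",np.degrees(np.arctan2(e[1],e[0])).round(1))
print("now");comps(W,A)
w=np.load("w1.npz");print("start");comps(cloud(w["d"],dict(c,R=w["R"],t=w["t"])),A)
e=T[:2]-A; print("tcp ang",np.degrees(np.arctan2(e[1],e[0]))%360,np.hypot(*e))
r=np.hypot(W[...,0]-T[0],W[...,1]-T[1]); m=(r<.03)&(W[...,2]>.0475)&(W[...,2]<.053)
print("cup ring",m.sum(),circ(W[m][:,:2],.021),"tcp",T)
E
python3 ang.py
```

```text
clock: 11.9
tool_pos: [0.5062, -0.2339, 0.0658]
tool_rot: [0.981, 0.193, 0.0, -0.001]
wrist_force: [-5.1, 12.3, 16.3]
grip_width: 0.366
top z tool -0.02648013690133812 plane tilt [ 0.00378202 -0.00874962] centre [-4.36434178e-05 -8.32481570e-04] [-6.92866649e-05 -9.48977640e-04  1.66517660e-02] x range -0.016092213579159693 0.016099472260884012
bottom 0.035425324409471166 front x 0.021972197022108467
cup 1354 [ 0.53907841 -0.13654851]
t 11.95 tcp [ 0.5062 -0.2339  0.0658] F [-4.8 12.4 16.9] g 0.363
[ 0.542  -0.1509  0.0658] -> cm [ 6.46 -6.33  0.02]
[ 0.542  -0.1509  0.065 ] -> cm [ 6.46 -6.33  0.09]
now
   [335.   4.] 872 r 0.0502 ang 15.1
   [169. 108.] 1104 r 0.0672 ang 115.7
   [471. 125.] 1086 r 0.0686 ang -77.2
   [312. 224.] 729 r 0.0534 ang -161.2
   [318. 232.] 616 r 0.0582 ang -158.6
start
   [377.  80.] 251 r 0.0625 ang 15.3
   [303. 155.] 435 r 0.0653 ang 112.2
   [444. 155.] 955 r 0.0649 ang -68.0
   [371. 223.] 192 r 0.0681 ang -151.3
tcp ang 200.95604416381696 0.06488066532906682
cup ring 1286 [ 0.50476646 -0.23257607] tcp [ 0.50621086 -0.23390468  0.06578378]
```

View pics/w7.png

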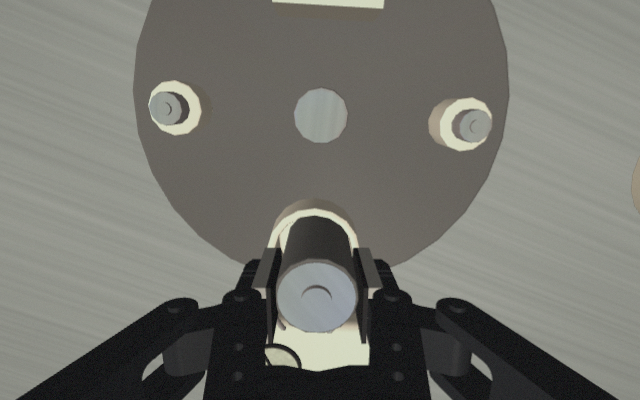

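Reaction rose from ~4 to ~13 N over 1 mm of travel, while tool angle minus play and tube angles both put the carousel at ≈86–87° turned: it is on the stop. Last check of steadiness and bystanders, then hand in.

```bash
python3 -m inch '[{"delta_pos":[0,0,0],"rot":[0,0,0],"fingers":20},{"delta_pos":[0,0,0],"rot":[0,0,0],"fingers":20},{"delta_pos":[0,0,0],"rot":[0,0,0],"fingers":20},{"delta_pos":[0,0,0],"rot":[0,0,0],"fingers":20}]'
python3 - <<'E'
from h import *
c=cams.calibration("scene"); p,d=cams.capture("scene"); W=cloud(d,c); W0=cloud(np.load("scene0.npz")["d"],c)
for n,x,y in [("thin",.604,.1225),("box",.482,.132),("jar",.418,.406),("mug",.619,-.433),("saucer",.717,.289),("torch",.771,.067),("screwdriver",.772,-.265)]:
    f=lambda W:W[(np.hypot(W[...,0]-x,W[...,1]-y)<.05)&(W[...,2]>.012)]
    a,b=f(W0),f(W); print(n,len(a),len(b),(b.mean(0)-a.mean(0)).round(4))
E
python3 -c "
from h import *
delta()"
```

```text
clock: 12.5
tool_pos: [0.5062, -0.234, 0.0658]
tool_rot: [0.981, 0.193, 0.0, -0.001]
wrist_force: [-4.2, 13.0, 16.1]
grip_width: 0.369
thin 101 98 [ 0.     -0.0001  0.0012]
box 168 170 [-0.0003 -0.0002 -0.0003]
jar 277 271 [-0.0005  0.0003  0.0003]
mug 901 899 [ 0.0008 -0.0001  0.0002]
saucer 109 116 [-0.0004 -0.0017 -0.0002]
torch 391 390 [-0.0002  0.0005 -0.0001]
screwdriver 370 368 [-0.0001 -0.0003 -0.0001]
t 12.55 tcp [ 0.5062 -0.2339  0.0658] F [-3.4 12.9 16. ] g 0.363
```

```bash
python3 -c "
from station import job
print(job.sign_off())"
```

```text
the job is handed in; nothing more can be done
None
```

I stood the fat cell, knob up, in the empty cup while the carousel was at rest. Without letting go of it, I turned the carousel counter-clockwise onto its stop. I handed the job in at about 12.6 s with the cell still gripped and pushed against the stop; `job.sign_off()` gives no verdict.

- **Stop:** the reaction rose from about 4 N to 13 N within about 1–2 mm of travel and then stayed steady. The rough estimates of the turn were about 86–87.5° (stop 85.9°); the slim-tube fits behind some of them scattered by several degrees, so I relied mainly on the force rise.
- **Cell in the cup:** it stayed pressed on the floor, with 16 N downward load. The tool height held at 65.8 mm, about 1 mm above what I worked out for fully home, and the limit is 3.5 mm. It leans about 0.01 rad and sits about 2 mm off the cup's axis.
- **Other loose things:** none moved by more than 2 mm in the camera check, which is about its noise.

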